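Put three engine parts into their own trays

TASK

The three engine parts are standing in each other's trays. Move them so that the piston stands in the middle of the round tray, the bearing housing in the middle of the square tray, and the rocker cover in the middle of the long tray and lying along it, all right side up on the tray floors; since each tray takes only one part, set one down in the middle of the empty wooden board on the way. Leave the coffee mug standing where it is.

Things in the scene. Friction and masses are not known exactly. Their poses are not given: they have to be found in the camera images.
- piston: aluminium engine piston standing crown up: a cylinder 56 mm in diameter and 52 mm high, with ring grooves near the top and a pin through its skirt; about 0.25 kg. Origin at the centre of its underside, z up. It starts in the square tray.
- rocker_cover: oblong finned aluminium rocker cover, 80 mm long (its x axis) by 42 mm wide (its y axis) and 42 mm high: a solid block to 36 mm, then seven low cross fins; about 0.3 kg. Can be pinched across its 42 mm width. Origin at the centre of its underside, z up. It starts in the round tray.
- bearing_housing: bearing housing: a square aluminium flange 60 x 60 mm, 12 mm thick, with a round steel hub 36 mm in diameter rising from its middle to 48 mm above the underside; about 0.35 kg. Can be pinched by the hub above the flange. Origin at the centre of its underside, z up. It starts in the long tray.
- round_tray: round sheet-steel parts tray, 110 mm outer diameter, rim 12 mm high and 3 mm thick, floor 3 mm above the bench; it does not move. Origin at the centre of its underside, on the bench. Final place of the piston.
- square_tray: square sheet-steel parts tray, 106 x 106 mm outside, rim 12 mm high and 3 mm thick, floor 3 mm above the bench; it does not move. Origin at the centre of its underside, on the bench; x and y along its sides. Final place of the bearing housing.
- long_tray: oblong sheet-steel parts tray, 140 mm (its x axis) by 86 mm (its y axis) outside, rim 12 mm high and 3 mm thick, floor 3 mm above the bench; it does not move. Origin at the centre of its underside, on the bench. Final place of the rocker cover, whose length lies along the tray's length, either way round.
- wood_board: plain flat dark wooden board without a rim, 110 x 110 mm, 6 mm thick, empty at the start: the free spot for parking a part; it does not move. Origin at the centre of its underside, on the bench; its top is 6 mm above the origin.
- mug: white coffee mug standing on the bench among the trays, 72 mm in diameter (about 0.11 m over the handle), 90 mm high; it is loose and must be left alone. Origin at the centre of its underside.
Mind the look-alikes: they are no part of the job. Leave any purple look-alike of the rocker_cover alone. Leave any blue look-alike of the long_tray alone.

How it is judged:
On the way:
1. one of the parts stands released on the wooden board, within 30 mm of its middle (((horizontal distance between piston and wood_board below 0.03 m and z of piston in the frame of wood_board below 0.01 m and contact force between the fingers and piston below 0.3 N) or (horizontal distance between rocker_cover and wood_board below 0.03 m and z of rocker_cover in the frame of wood_board below 0.01 m and contact force between the fingers and rocker_cover below 0.3 N) or (horizontal distance between bearing_housing and wood_board below 0.03 m and z of bearing_housing in the frame of wood_board below 0.01 m and contact force between the fingers and bearing_housing below 0.3 N))), for 0.2 s.
At the end, for the whole second after the job is handed in: Piston in the round tray, bearing housing in the square tray, rocker cover in the long tray: each at rest, upright within 0.1 rad, underside under 7 mm above the tray's underside, within 15 mm of the tray's centre; the cover's length within 0.25 rad of the long tray's, either way round (horizontal distance between piston and round_tray below 0.015 m and z of piston in the frame of round_tray below 0.007 m and angle between each of piston, rocker_cover, bearing_housing's own z axis and vertical below 0.1 rad and linear speed of each of piston, rocker_cover, bearing_housing below 0.02 m/s and angular speed of each of piston, rocker_cover, bearing_housing below 0.2 rad/s and horizontal distance between rocker_cover and long_tray below 0.015 m and z of rocker_cover in the frame of long_tray below 0.007 m and horizontal distance between bearing_housing and square_tray below 0.015 m and z of bearing_housing in the frame of square_tray below 0.007 m and angle between the x axis of rocker_cover and the x axis of long_tray, either way round below 0.25 rad); the robot touches nothing.
It fails at once if the coffee mug is shifted by more than 30 mm or tipped (distance of mug from where it was at the start of the episode above 0.03 m or angle between mug's own z axis and vertical above 0.35 rad).
It also fails if it takes over 99 s, if anything falls off the work surface, if the arm or the gripper's body presses on something with over 40 N, if the wrist force passes 120 N, or if a joint passes its speed limit or range.

ROBOT

A 7-joint arm with a two-finger parallel gripper is mounted at the origin on the work surface. World frame = base frame: x ahead of the robot, y to its left, z up, the work surface at z = 0. Lengths are in m, angles in rad, forces in N, time in s.
With the tool pointing down it reaches from about 0.4 to 0.75 m from the base axis. Payload 19.5 kg.
Tool frame: the origin (TCP) lies between the finger pads; the fingertips stand 19 mm ahead of it and the grasp point (between the pads) is the TCP; z points along the fingers, y is the line along which they close (so a half turn about z gives the same grasp; the last joint's range is limited). The gripper opens to 85 mm and grips with 20 to 120 N. Pads are 22 mm wide; open, the fingers measure 114 mm over their backs; the gripper's body (76 mm by 85 mm) begins 54 mm behind the grasp point. The pads swing forward as they close: fully open they stand 13 mm farther back than shut.
Start: joints at [-1.274, 0.707, -0.028, 1.485, 0.022, 0.951, -0.075], TCP at [0.191, 0.542, 0.25] pointing down, gripper open.
Joint ranges: [-2.71, 2.71], [-0.32, 2.16], [-1.57, 1.52], [0, 2.45], [-1.46, 4.6], [0, 2.02], [-2.83, 2.83]. Speed limits (rad/s): [1.89, 1.89, 2.57, 2.57, 3.01, 3.01, 3.01].

INTERFACE

Orientations are given as a rotation vector (axis times angle).
In Python, from workcell import ctrl, imaging, job gives the robot as it stands.
- The arm moves only by the tool send_rows, never from a script. Its argument "rows" is a list of rows, each an object of numbers: "dx", "dy", "dz": the shift along the tool's x, y, z in m; "spin": the turn about the tool's z in degrees. In form: [{"dx": .., "dy": .., "dz": .., "spin": ..}, ...]. A call has 1 to 20 rows; each row is the pose to reach, as a shift and turn from the pose commanded when the call began, along the tool's axes at that moment; what a row does not reach only later rows make up. A row lasts 1/12 s, in which the tool goes at most 41.7 mm and 7.16 degrees, less where a joint would pass 70% of its speed; a pose out of reach is approached as far as the arm can. A call with a gripper value outside its range is refused whole. "fingers" is the closure in counts, from 0 (fully open) to 255 (shut), set as the call begins (left out, the last holds). The fingers move at their own pace and stop on an object; "squeeze" is the grip in N (left out, the last holds). Time passes only in rows, so rows that repeat a pose let the fingers close. It gives the time, the measured TCP pose, the force, the opening and the grip force at its end, in the units of the state.
- ctrl.observe(): the state, without advancing time (a new reading comes with each control period).
- imaging.grab_frame(name): name is "side" or "top"; returns a dict with "color" (384x512x3 uint8, blue, green, red), "camera_matrix" (3x3 intrinsics, pixels), "rvec" (rotation vector, rad) and "tvec" (3), from world to camera coordinates, as OpenCV has them. Camera axes: x right, y down, z forward; pixel columns grow to the right and rows downward; lengths in m; the calibration is good to about 2 mm. A picture is of the moment at which its call begins. There is no depth.
- job.sign_off(): hands the job in; it is judged then, once.
The state is a dict: "time": time; "joints": joint angles; "joint_velocities": joint speeds; "joint_torque": joint torques, N m; "position": TCP position; "ee_rot": TCP orientation; "contact_force": force on the tool from outside, world axes, zero at the start; "torque": the same for the moment, N m; "gripper_width": finger opening in m; "gripper_force": force on a finger pad.
Only numpy, scipy, OpenCV 4.12 (cv2) and the standard library are available. Lean on these libraries where they do the work, as an engineer would, in place of code of your own. Each camera call takes 0.05 s, during which the arm holds its last target. There are 200 camera calls.

## Working session

There is one attempt and no reset: what is moved stays moved. The work goes in short steps, Python scripts to look and compute and a tool call to move; the robot and the scene stay as the last step left them, time stands still between calls to the robot, and variables do not carry over. Pictures are saved under pics/ and viewed, at most 14 in all, crops included, and the job is handed in when it is done.

Besides the shell and the picture viewer there is one more tool, called after ">>>" by a JSON object that holds its "name" and its "arguments". send_rows: Moves the arm, as the interface text tells. Its arguments: {"type":"object","properties":{"rows":{"type":"array"},"fingers":{"type":"number"},"squeeze":{"type":"number"}},"required":["rows"]}

```bash
mkdir -p pics
python3 - <<'E'
from workcell import ctrl, imaging
import cv2, pickle
s=ctrl.observe(); print(s['time'],s['position'],s['ee_rot'],s['gripper_width'])
for n in('top','side'):
    f=imaging.grab_frame(n); cv2.imwrite(f'pics/{n}0.png',f['color']); pickle.dump(f,open(f'{n}0.pkl','wb'))
    print(n,f['camera_matrix'].tolist(),f['rvec'],f['tvec'])
E
```

```text
0.0 [0.1910086  0.5420967  0.24982113] [-5.29524252e-01 -3.09648047e+00  1.68438601e-03] 0.08571133982915456
top [[353.7042502449847, 0.0, 250.6156203830729], [0.0, 353.7042502449847, 197.2153565553283], [0.0, 0.0, 1.0]] [ 2.12977276 -2.09033642  0.22206962] [0.03090435 0.49758394 0.91195946]
side [[479.8530123127602, 0.0, 250.79996480502894], [0.0, 479.8530123127602, 186.70382901491448], [0.0, 0.0, 1.0]] [ 2.14963212 -0.19006903  0.12818081] [-0.45229981  0.11703219  1.39809668]
```

View pics/top0.png

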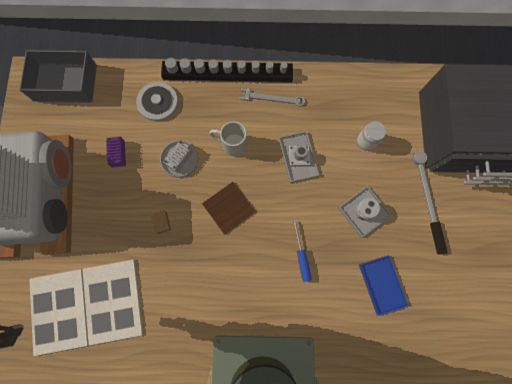

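View pics/side0.png

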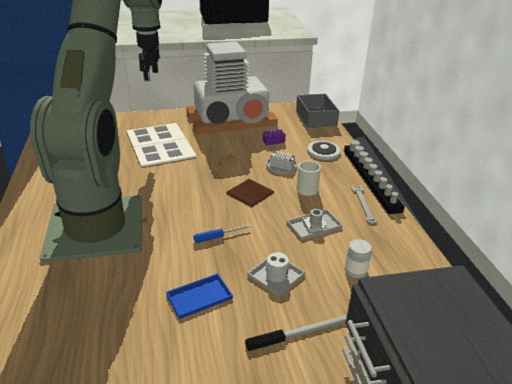

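The top view shows the round tray with the cover at (180,160), the long tray with the housing at (300,157), the square tray with the piston at (365,211), the board at (229,208) and the mug at (233,137). The side view agrees. Next I'll enlarge the top view.

Run:
```python
import cv2,pickle
f=pickle.load(open('top0.pkl','rb'))
c=f['color'][110:250,150:400]
cv2.imwrite('pics/crop0.png',cv2.convertScaleAbs(cv2.resize(c,None,fx=3.2,fy=3.2,interpolation=cv2.INTER_CUBIC),alpha=1.4))
hsv=cv2.cvtColor(f['color'],cv2.COLOR_BGR2HSV)
for n,p in dict(tray=(353,213),trayr=(166,160),wood=(260,190),board=(229,208),cover=(178,155),piston=(368,203),flange=(290,158),lt=(291,170),mug=(233,128)).items(): print(n,hsv[p[1],p[0]])
```

```text
tray [ 20  23 134]
trayr [ 17  21 108]
wood [ 17 112 144]
board [ 12 141  78]
cover [ 21  17 147]
piston [ 15  20 103]
flange [ 20  20 155]
lt [16 30 93]
mug [21 39 91]
```

View pics/crop0.png

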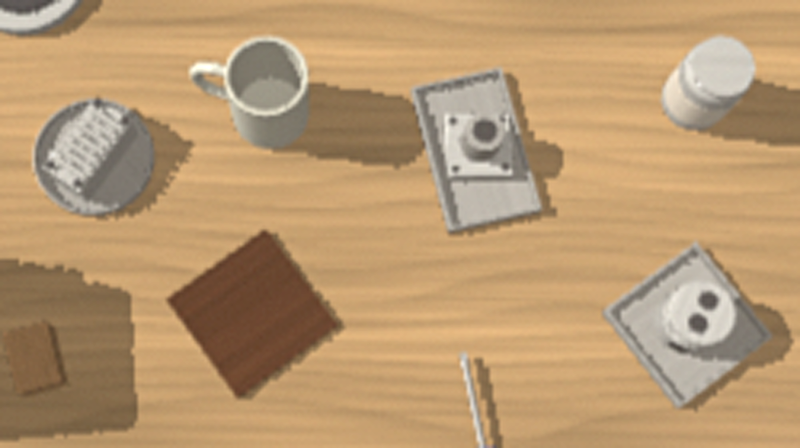

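The crop shows everything clearly: the cover lies diagonally in the round tray, the hub top is near (485,131), and the piston crown is near (700,315). Tray outlines separate well by saturation.

```bash
cat > h.py <<'E'
import numpy as np, cv2
def plane(f,pts,z):
    pts=np.asarray(pts,float).reshape(-1,1,2); R,_=cv2.Rodrigues(np.array(f['rvec'])); t=np.array(f['tvec']).ravel()
    d=cv2.undistortPoints(pts,f['camera_matrix'],None).reshape(-1,2); d=np.c_[d,np.ones(len(d))]@R
    c=-R.T@t; return (c+d*((z-c[2])/d[:,2])[:,None])[:,:2]
def move(s,x,y,z,yaw):
    "shift in tool axes and spin (deg) from state s to world pose with tool y-axis at yaw (deg, mod 180)"
    R,_=cv2.Rodrigues(np.array(s['ee_rot'])); d=R.T@(np.array([x,y,z])-s['position'])
    cur=np.degrees(np.arctan2(R[1,1],R[0,1])); sp=-((yaw-cur+90)%180-90)
    return np.round(d,4),round(sp,1),cur
E
python3 - <<'E'
import pickle,numpy as np,cv2
from h import *
f=pickle.load(open('top0.pkl','rb')); hsv=cv2.cvtColor(f['color'],cv2.COLOR_BGR2HSV)
def comp(m,p):
    n,l=cv2.connectedComponents(m.astype(np.uint8)); k=(l==l[p[1],p[0]]).astype(np.uint8)
    return max(cv2.findContours(k,0,cv2.CHAIN_APPROX_NONE)[0],key=cv2.contourArea).reshape(-1,2)
low=hsv[...,1]<65
for n,p in dict(round=(166,160),square=(353,213),long=(291,170)).items():
    w=plane(f,comp(low,p),.012).astype(np.float32)*1000
    print(n,cv2.minAreaRect(w),cv2.minEnclosingCircle(w),cv2.fitEllipse(w)[:2])
b=comp((hsv[...,2]<105)&(hsv[...,1]>125),(229,208)); print('board',cv2.minAreaRect(plane(f,b,.006).astype(np.float32)*1000))
cr=lambda *a:plane(f,np.array(a[:-1])/3.2+[149.7,109.7],a[-1])*1000
print('piston',cr((700,315),.055)); print('hub',cr((485,131),.051))
print('flange',cr((447,113),(512,115),(525,180),(447,178),.015).tolist())
print('cover',cr((97,100),(131,117),(80,188),(50,172),.045).tolist())
print('mug',cr((268,78),.09),'handle',cr((190,72),.07))
E
```

```text
round ((617.4296264648438, 252.31809997558594), (106.70015716552734, 108.2617416381836), 1.0909017324447632) ((616.7179565429688, 251.09506225585938), 55.720550537109375) ((616.9201049804688, 251.44696044921875), (106.38812255859375, 108.81880187988281))
square ((472.1490478515625, -280.98504638671875), (106.83812713623047, 109.53770446777344), 36.7468376159668) ((472.1982727050781, -280.1814270019531), 73.52062225341797) ((472.15435791015625, -280.7997131347656), (122.61808013916016, 126.22279357910156))
long ((630.8651733398438, -95.91938781738281), (141.33445739746094, 87.96800231933594), 14.307560920715332) ((630.8028564453125, -95.97501373291016), 82.05498504638672) ((630.8260498046875, -95.80787658691406), (98.1966781616211, 169.01722717285156))
board ((476.29010009765625, 102.70909118652344), (109.58293151855469, 108.93357849121094), 37.2865104675293)
piston [[ 472.2027116  -278.81461826]]
hub [[633.77260564 -99.64513439]]
flange [[663.3377690775137, -70.30317374842055], [662.5368602688777, -129.74851358226297], [600.7626335786101, -140.4795033883563], [601.3118439675774, -70.03422667357289]]
cover [[658.370718734892, 244.04691427174214], [643.0164154270254, 212.97657219153749], [576.7675370647382, 253.9934444722783], [590.8490340146237, 281.20173539699687]]
mug [[663.75366991  90.07493731]] handle [[676.14077242 159.26439014]]
```

Run:
```python
from h import *; from workcell import ctrl
s=ctrl.observe()
for p in [(.35,.30,.25,59.6),(.617,.248,.15,59.6),(.617,.248,.036,59.6)]: print(p,*move(s,*p))
```

```text
(0.35, 0.3, 0.25, 59.6) [-2.304e-01 -1.755e-01  1.000e-04] 11.0 70.58593990238516
(0.617, 0.248, 0.15, 59.6) [-0.4995 -0.1357  0.1   ] 11.0 70.58593990238516
(0.617, 0.248, 0.036, 59.6) [-0.4995 -0.1356  0.214 ] 11.0 70.58593990238516
```

>>> {"name": "send_rows", "arguments": {"rows": [{"dx": -0.23,"dy": -0.175,"dz": 0,"spin": 11},{"dx": -0.23,"dy": -0.175,"dz": 0,"spin": 11},{"dx": -0.23,"dy": -0.175,"dz": 0,"spin": 11},{"dx": -0.23,"dy": -0.175,"dz": 0,"spin": 11},{"dx": -0.23,"dy": -0.175,"dz": 0,"spin": 11},{"dx": -0.23,"dy": -0.175,"dz": 0,"spin": 11},{"dx": -0.23,"dy": -0.175,"dz": 0,"spin": 11},{"dx": -0.23,"dy": -0.175,"dz": 0,"spin": 11},{"dx": -0.4995,"dy": -0.1357,"dz": 0.1,"spin": 11},{"dx": -0.4995,"dy": -0.1357,"dz": 0.1,"spin": 11},{"dx": -0.4995,"dy": -0.1357,"dz": 0.1,"spin": 11},{"dx": -0.4995,"dy": -0.1357,"dz": 0.1,"spin": 11},{"dx": -0.4995,"dy": -0.1357,"dz": 0.1,"spin": 11},{"dx": -0.4995,"dy": -0.1357,"dz": 0.1,"spin": 11},{"dx": -0.4995,"dy": -0.1357,"dz": 0.1,"spin": 11},{"dx": -0.4995,"dy": -0.1357,"dz": 0.1,"spin": 11},{"dx": -0.4995,"dy": -0.1357,"dz": 0.1,"spin": 11},{"dx": -0.4995,"dy": -0.1357,"dz": 0.1,"spin": 11}], "fingers": 0, "squeeze": 50}}

```text
time: 1.6
position: [0.6164, 0.2486, 0.1499]
ee_rot: [-0.823, -3.031, 0.001]
contact_force: [0.1, 1.1, 0.7]
gripper_width: 0.0849
gripper_force: 0.0
```

>>> {"name": "send_rows", "arguments": {"rows": [{"dz": 0.04},{"dz": 0.07},{"dz": 0.095},{"dz": 0.114},{"dz": 0.114},{"dz": 0.114}]}}

```text
$.rows[0]: bad value
```

>>> {"name": "send_rows", "arguments": {"rows": [{"dz": 0},{"dz": 0},{"dz": 0},{"dz": 0},{"dz": 0},{"dz": 0},{"dz": 0},{"dz": 0},{"dz": 0},{"dz": 0}], "fingers": 255, "squeeze": 50}}

```text
$.rows[0]: bad value
```

>>> {"name": "send_rows", "arguments": {"rows": [{"dx": 0,"dy": 0,"dz": 0.04,"spin": 0},{"dx": 0,"dy": 0,"dz": 0.07,"spin": 0},{"dx": 0,"dy": 0,"dz": 0.095,"spin": 0},{"dx": 0,"dy": 0,"dz": 0.114,"spin": 0},{"dx": 0,"dy": 0,"dz": 0.114,"spin": 0},{"dx": 0,"dy": 0,"dz": 0.114,"spin": 0}]}}

```text
time: 2.1
position: [0.6165, 0.2489, 0.037]
ee_rot: [-0.822, -3.032, 0.0]
contact_force: [-0.3, 0.5, 0.5]
gripper_width: 0.0853
gripper_force: 0.0
```

>>> {"name": "send_rows", "arguments": {"rows": [{"dx": 0,"dy": 0,"dz": 0,"spin": 0},{"dx": 0,"dy": 0,"dz": 0,"spin": 0},{"dx": 0,"dy": 0,"dz": 0,"spin": 0},{"dx": 0,"dy": 0,"dz": 0,"spin": 0},{"dx": 0,"dy": 0,"dz": 0,"spin": 0},{"dx": 0,"dy": 0,"dz": 0,"spin": 0},{"dx": 0,"dy": 0,"dz": 0,"spin": 0},{"dx": 0,"dy": 0,"dz": 0,"spin": 0},{"dx": 0,"dy": 0,"dz": 0,"spin": 0},{"dx": 0,"dy": 0,"dz": 0,"spin": 0}], "fingers": 255, "squeeze": 50}}

```text
time: 2.93
position: [0.6176, 0.2487, 0.0376]
ee_rot: [0.824, 3.03, 0.002]
contact_force: [-2.2, -0.1, 11.4]
gripper_width: 0.0408
gripper_force: 50.7
```

Run:
```python
from h import *; from workcell import ctrl
s=ctrl.observe()
for p in [(.617,.248,.18,59.6),(.476,.103,.18,59.6),(.476,.103,.042,37),(.476,.103,.042,127)]: print(p,*move(s,*p))
```

```text
(0.617, 0.248, 0.18, 59.6) [ 0.     -0.0007 -0.1424] -0.0 59.58488609334571
(0.476, 0.103, 0.18, 59.6) [ 0.0482 -0.1971 -0.1427] -0.0 59.58488609334571
(0.476, 0.103, 0.042, 37) [ 0.0483 -0.1973 -0.0047] 22.6 59.58488609334571
(0.476, 0.103, 0.042, 127) [ 0.0483 -0.1973 -0.0047] -67.4 59.58488609334571
```

>>> {"name": "send_rows", "arguments": {"rows": [{"dx": 0,"dy": 0,"dz": -0.02,"spin": 0},{"dx": 0,"dy": 0,"dz": -0.05,"spin": 0},{"dx": 0,"dy": 0,"dz": -0.08,"spin": 0},{"dx": 0,"dy": 0,"dz": -0.11,"spin": 0},{"dx": 0.01,"dy": -0.03,"dz": -0.125,"spin": 0},{"dx": 0.02,"dy": -0.07,"dz": -0.125,"spin": 0},{"dx": 0.03,"dy": -0.105,"dz": -0.125,"spin": 0},{"dx": 0.038,"dy": -0.14,"dz": -0.125,"spin": 0},{"dx": 0.045,"dy": -0.17,"dz": -0.125,"spin": 0},{"dx": 0.048,"dy": -0.19,"dz": -0.12,"spin": 0},{"dx": 0.048,"dy": -0.197,"dz": -0.1,"spin": 0},{"dx": 0.048,"dy": -0.197,"dz": -0.07,"spin": 0},{"dx": 0.048,"dy": -0.197,"dz": -0.04,"spin": 0},{"dx": 0.048,"dy": -0.197,"dz": -0.02,"spin": 0},{"dx": 0.048,"dy": -0.197,"dz": -0.01,"spin": 0},{"dx": 0.048,"dy": -0.197,"dz": -0.005,"spin": 0},{"dx": 0.048,"dy": -0.197,"dz": -0.005,"spin": 0},{"dx": 0.048,"dy": -0.197,"dz": -0.005,"spin": 0}]}}

```text
time: 4.43
position: [0.4764, 0.1028, 0.0421]
ee_rot: [0.824, 3.031, 0.001]
contact_force: [-0.3, -0.4, -4.3]
gripper_width: 0.0409
gripper_force: 53.4
```

>>> {"name": "send_rows", "arguments": {"rows": [{"dx": 0,"dy": 0,"dz": 0.0015,"spin": 0},{"dx": 0,"dy": 0,"dz": 0.0015,"spin": 0}]}}

```text
time: 4.6
position: [0.4764, 0.1028, 0.0404]
ee_rot: [0.824, 3.03, 0.001]
contact_force: [-0.0, 0.3, 0.7]
gripper_width: 0.0408
gripper_force: 54.0
```

>>> {"name": "send_rows", "arguments": {"rows": [{"dx": 0,"dy": 0,"dz": 0,"spin": 0},{"dx": 0,"dy": 0,"dz": 0,"spin": 0},{"dx": 0,"dy": 0,"dz": 0,"spin": 0},{"dx": 0,"dy": 0,"dz": 0,"spin": 0},{"dx": 0,"dy": 0,"dz": 0,"spin": 0},{"dx": 0,"dy": 0,"dz": 0,"spin": 0},{"dx": 0,"dy": 0,"dz": 0,"spin": 0},{"dx": 0,"dy": 0,"dz": 0,"spin": 0}], "fingers": 0}}

```text
time: 5.27
position: [0.476, 0.1027, 0.0398]
ee_rot: [-0.824, -3.032, 0.0]
contact_force: [0.1, -0.5, -0.5]
gripper_width: 0.0852
gripper_force: 0.0
```

>>> {"name": "send_rows", "arguments": {"rows": [{"dx": 0,"dy": 0,"dz": -0.03,"spin": 0},{"dx": 0,"dy": 0,"dz": -0.07,"spin": 0},{"dx": 0,"dy": 0,"dz": -0.11,"spin": 0},{"dx": 0,"dy": 0,"dz": -0.14,"spin": 0},{"dx": 0,"dy": 0,"dz": -0.14,"spin": 0}]}}

```text
time: 5.68
position: [0.4775, 0.103, 0.1848]
ee_rot: [0.823, 3.026, 0.005]
contact_force: [0.1, -1.3, -0.3]
gripper_width: 0.0853
gripper_force: 0.0
```

Run:
```python
from h import *; from workcell import ctrl,imaging
s=ctrl.observe(); print(s['time'],s['position'],s['gripper_width'])
for p in [(.472,-.279,.18,36.7),(.472,-.279,.038,36.7)]: print(p,*move(s,*p))
f=imaging.grab_frame('side'); cv2.imwrite('pics/side1.png',f['color'])
```

```text
5.6833 [0.47747112 0.10297231 0.1847656 ] 0.08527963490074193
(0.472, -0.279, 0.18, 36.7) [-0.1887 -0.3321  0.0041] 22.9 59.570227336405985
(0.472, -0.279, 0.038, 36.7) [-0.188  -0.3328  0.1461] 22.9 59.570227336405985
```

View pics/side1.png

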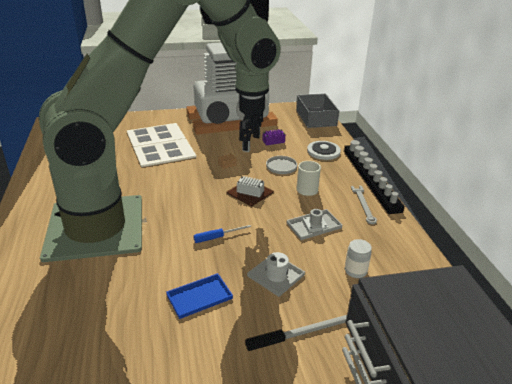

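The cover stands on the board at about (251,185). Next is the piston.

>>> {"name": "send_rows", "arguments": {"rows": [{"dx": -0.19,"dy": -0.331,"dz": 0.0,"spin": 22.9},{"dx": -0.19,"dy": -0.331,"dz": 0.0,"spin": 22.9},{"dx": -0.19,"dy": -0.331,"dz": 0.0,"spin": 22.9},{"dx": -0.19,"dy": -0.331,"dz": 0.0,"spin": 22.9},{"dx": -0.19,"dy": -0.331,"dz": 0.0,"spin": 22.9},{"dx": -0.19,"dy": -0.331,"dz": 0.0,"spin": 22.9},{"dx": -0.19,"dy": -0.331,"dz": 0.0,"spin": 22.9},{"dx": -0.19,"dy": -0.331,"dz": 0.0,"spin": 22.9},{"dx": -0.19,"dy": -0.331,"dz": 0.0,"spin": 22.9},{"dx": -0.19,"dy": -0.331,"dz": 0.0,"spin": 22.9},{"dx": -0.19,"dy": -0.331,"dz": 0.0,"spin": 22.9},{"dx": -0.19,"dy": -0.331,"dz": 0.0,"spin": 22.9},{"dx": -0.19,"dy": -0.331,"dz": 0.0,"spin": 22.9},{"dx": -0.19,"dy": -0.331,"dz": 0.0,"spin": 22.9}]}}

```text
time: 6.9
position: [0.4725, -0.2777, 0.1796]
ee_rot: [-1.407, -2.808, -0.0]
contact_force: [0.1, -0.0, 1.2]
gripper_width: 0.0858
gripper_force: 0.0
```

Run:
```python
from h import *; from workcell import ctrl,imaging
s=ctrl.observe(); print(s['time'],s['position'],s['gripper_width'])
print(*move(s,.472,-.279,.038,36.7))
```

```text
6.9 [ 0.47254659 -0.2777449   0.17962933] 0.08579521229312738
[-0.0008 -0.0012  0.1416] 0.1 36.7823004943161
```

>>> {"name": "send_rows", "arguments": {"rows": [{"dx": -0.001,"dy": -0.001,"dz": 0.04,"spin": 0},{"dx": -0.001,"dy": -0.001,"dz": 0.08,"spin": 0},{"dx": -0.001,"dy": -0.001,"dz": 0.11,"spin": 0},{"dx": -0.001,"dy": -0.001,"dz": 0.13,"spin": 0},{"dx": -0.001,"dy": -0.001,"dz": 0.1415,"spin": 0},{"dx": -0.001,"dy": -0.001,"dz": 0.1415,"spin": 0},{"dx": -0.001,"dy": -0.001,"dz": 0.1415,"spin": 0}]}}

```text
time: 7.48
position: [0.4724, -0.28, 0.0389]
ee_rot: [1.408, 2.808, -0.0]
contact_force: [0.3, 0.5, 0.1]
gripper_width: 0.0857
gripper_force: 0.0
```

>>> {"name": "send_rows", "arguments": {"rows": [{"dx": 0,"dy": 0,"dz": 0,"spin": 0},{"dx": 0,"dy": 0,"dz": 0,"spin": 0},{"dx": 0,"dy": 0,"dz": 0,"spin": 0},{"dx": 0,"dy": 0,"dz": 0,"spin": 0},{"dx": 0,"dy": 0,"dz": 0,"spin": 0},{"dx": 0,"dy": 0,"dz": 0,"spin": 0},{"dx": 0,"dy": 0,"dz": 0,"spin": 0},{"dx": 0,"dy": 0,"dz": 0,"spin": 0},{"dx": 0,"dy": 0,"dz": 0,"spin": 0},{"dx": 0,"dy": 0,"dz": 0,"spin": 0}], "fingers": 255, "squeeze": 50}}

```text
time: 8.32
position: [0.4726, -0.2806, 0.0397]
ee_rot: [1.409, 2.806, -0.0]
contact_force: [-1.1, 1.3, 12.8]
gripper_width: 0.0548
gripper_force: 50.5
```

Run:
```python
from h import *; from workcell import ctrl,imaging
s=ctrl.observe(); print(s['time'],s['position'],s['gripper_width'])
for p in [(.472,-.279,.2,36.7),(.43,.05,.2,36.7),(.617,.2515,.2,36.7),(.617,.2515,.038,36.7)]: print(p,*move(s,*p))
```

```text
8.3167 [ 0.47259654 -0.28063804  0.03968298] 0.054826631992080564
(0.472, -0.279, 0.2, 36.7) [ 0.0014  0.0006 -0.1603] -0.0 36.68690566302729
(0.43, 0.05, 0.2, 36.7) [ 0.2903  0.1635 -0.1607] -0.0 36.68690566302729
(0.617, 0.2515, 0.2, 36.7) [ 0.3402  0.4338 -0.1606] -0.0 36.68690566302729
(0.617, 0.2515, 0.038, 36.7) [0.3405 0.4337 0.0014] -0.0 36.68690566302729
```

>>> {"name": "send_rows", "arguments": {"rows": [{"dx": 0,"dy": 0,"dz": -0.02,"spin": 0},{"dx": 0,"dy": 0,"dz": -0.05,"spin": 0},{"dx": 0,"dy": 0,"dz": -0.085,"spin": 0},{"dx": 0,"dy": 0,"dz": -0.12,"spin": 0},{"dx": 0.01,"dy": 0.013,"dz": -0.145,"spin": 0},{"dx": 0.03,"dy": 0.039,"dz": -0.155,"spin": 0},{"dx": 0.34,"dy": 0.434,"dz": -0.155,"spin": 0},{"dx": 0.34,"dy": 0.434,"dz": -0.155,"spin": 0},{"dx": 0.34,"dy": 0.434,"dz": -0.155,"spin": 0},{"dx": 0.34,"dy": 0.434,"dz": -0.155,"spin": 0},{"dx": 0.34,"dy": 0.434,"dz": -0.155,"spin": 0},{"dx": 0.34,"dy": 0.434,"dz": -0.155,"spin": 0},{"dx": 0.34,"dy": 0.434,"dz": -0.155,"spin": 0},{"dx": 0.34,"dy": 0.434,"dz": -0.155,"spin": 0},{"dx": 0.34,"dy": 0.434,"dz": -0.155,"spin": 0},{"dx": 0.34,"dy": 0.434,"dz": -0.155,"spin": 0},{"dx": 0.34,"dy": 0.434,"dz": -0.155,"spin": 0},{"dx": 0.34,"dy": 0.434,"dz": -0.155,"spin": 0},{"dx": 0.34,"dy": 0.434,"dz": -0.155,"spin": 0},{"dx": 0.34,"dy": 0.434,"dz": -0.155,"spin": 0}]}}

```text
time: 9.98
position: [0.6163, 0.2542, 0.1931]
ee_rot: [-1.404, -2.809, -0.001]
contact_force: [-0.2, -1.2, -3.7]
gripper_width: 0.055
gripper_force: 54.6
```

>>> {"name": "send_rows", "arguments": {"rows": [{"dx": 0,"dy": 0,"dz": 0,"spin": 0},{"dx": 0,"dy": 0,"dz": 0,"spin": 0},{"dx": 0,"dy": 0,"dz": 0,"spin": 0}]}}

```text
time: 10.23
position: [0.6171, 0.2504, 0.1938]
ee_rot: [1.411, 2.806, -0.0]
contact_force: [0.8, 0.6, -2.0]
gripper_width: 0.0545
gripper_force: 54.6
```

Run:
```python
from h import *; from workcell import ctrl,imaging
s=ctrl.observe(); print(s['time'],s['position'],s['gripper_width'])
print(*move(s,.617,.2515,.0397,36.7))
f=imaging.grab_frame('side'); cv2.imwrite('pics/side2.png',f['color'])
```

```text
10.2333 [0.61713231 0.25037128 0.19375049] 0.05451872375982024
[0.001  0.0006 0.1541] -0.1 36.601654888444216
```

View pics/side2.png

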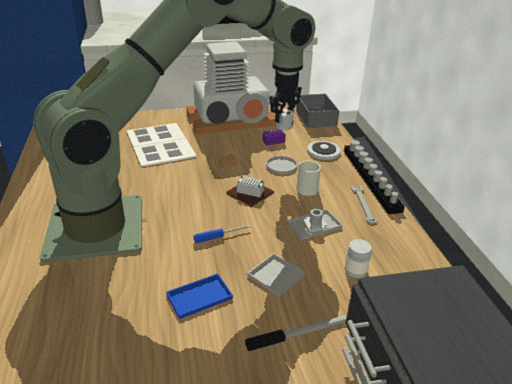

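The piston is held above the round tray (gripper near (285,115), tray at (282,166)), so I'll lower and release it.

>>> {"name": "send_rows", "arguments": {"rows": [{"dx": 0.001,"dy": 0.001,"dz": 0.03,"spin": 0},{"dx": 0.001,"dy": 0.001,"dz": 0.065,"spin": 0},{"dx": 0.001,"dy": 0.001,"dz": 0.1,"spin": 0},{"dx": 0.001,"dy": 0.001,"dz": 0.125,"spin": 0},{"dx": 0.001,"dy": 0.001,"dz": 0.14,"spin": 0},{"dx": 0.001,"dy": 0.001,"dz": 0.15,"spin": 0},{"dx": 0.001,"dy": 0.001,"dz": 0.154,"spin": 0},{"dx": 0.001,"dy": 0.001,"dz": 0.154,"spin": 0},{"dx": 0.001,"dy": 0.001,"dz": 0.154,"spin": 0}]}}

```text
time: 11.03
position: [0.6177, 0.2528, 0.0403]
ee_rot: [1.41, 2.807, 0.001]
contact_force: [-0.8, -0.0, -3.5]
gripper_width: 0.0544
gripper_force: 54.9
```

>>> {"name": "send_rows", "arguments": {"rows": [{"dx": 0,"dy": 0,"dz": 0,"spin": 0},{"dx": 0,"dy": 0,"dz": 0,"spin": 0},{"dx": 0,"dy": 0,"dz": 0,"spin": 0},{"dx": 0,"dy": 0,"dz": 0,"spin": 0},{"dx": 0,"dy": 0,"dz": 0,"spin": 0},{"dx": 0,"dy": 0,"dz": 0,"spin": 0},{"dx": 0,"dy": 0,"dz": 0,"spin": 0}], "fingers": 0}}

```text
time: 11.62
position: [0.6172, 0.253, 0.0393]
ee_rot: [1.409, 2.808, -0.0]
contact_force: [-0.4, 0.9, -0.2]
gripper_width: 0.0854
gripper_force: 0.0
```

>>> {"name": "send_rows", "arguments": {"rows": [{"dx": 0,"dy": 0,"dz": -0.03,"spin": 0},{"dx": 0,"dy": 0,"dz": -0.07,"spin": 0},{"dx": 0,"dy": 0,"dz": -0.11,"spin": 0},{"dx": 0,"dy": 0,"dz": -0.14,"spin": 0},{"dx": 0,"dy": 0,"dz": -0.15,"spin": 0},{"dx": 0,"dy": 0,"dz": -0.15,"spin": 0},{"dx": 0,"dy": 0,"dz": -0.15,"spin": 0}]}}

```text
time: 12.2
position: [0.6171, 0.253, 0.189]
ee_rot: [-1.409, -2.808, 0.0]
contact_force: [0.0, 0.4, -0.3]
gripper_width: 0.0852
gripper_force: 0.0
```

Run:
```python
from h import *; from workcell import ctrl,imaging
s=ctrl.observe(); print(s['time'],s['position'],s['gripper_width'])
for y in (14.3,): print(*move(s,.632,-.100,.19,y))
```

```text
12.2 [0.61706159 0.25295334 0.189019  ] 0.08517384967858188
[-0.292  -0.1989 -0.0009] 22.4 36.68709083585628
```

>>> {"name": "send_rows", "arguments": {"rows": [{"dx": -0.292,"dy": -0.199,"dz": 0,"spin": 22.4},{"dx": -0.292,"dy": -0.199,"dz": 0,"spin": 22.4},{"dx": -0.292,"dy": -0.199,"dz": 0,"spin": 22.4},{"dx": -0.292,"dy": -0.199,"dz": 0,"spin": 22.4},{"dx": -0.292,"dy": -0.199,"dz": 0,"spin": 22.4},{"dx": -0.292,"dy": -0.199,"dz": 0,"spin": 22.4},{"dx": -0.292,"dy": -0.199,"dz": 0,"spin": 22.4},{"dx": -0.292,"dy": -0.199,"dz": 0,"spin": 22.4},{"dx": -0.292,"dy": -0.199,"dz": 0,"spin": 22.4},{"dx": -0.292,"dy": -0.199,"dz": 0,"spin": 22.4},{"dx": -0.292,"dy": -0.199,"dz": 0,"spin": 22.4},{"dx": -0.292,"dy": -0.199,"dz": 0,"spin": 22.4},{"dx": -0.292,"dy": -0.199,"dz": 0,"spin": 22.4}]}}

```text
time: 13.28
position: [0.632, -0.0987, 0.1886]
ee_rot: [-1.925, -2.481, 0.0]
contact_force: [-0.4, -0.7, -0.6]
gripper_width: 0.0855
gripper_force: 0.0
```

Run:
```python
from h import *; from workcell import ctrl,imaging
s=ctrl.observe(); print(s['time'],s['position'],s['gripper_width'])
print(*move(s,.632,-.100,.039,14.3))
```

```text
13.2833 [ 0.63195011 -0.09865357  0.18860806] 0.08546475862776122
[-0.0014 -0.0002  0.1496] 0.1 14.375026904005164
```

>>> {"name": "send_rows", "arguments": {"rows": [{"dx": -0.001,"dy": 0,"dz": 0.04,"spin": 0},{"dx": -0.001,"dy": 0,"dz": 0.08,"spin": 0},{"dx": -0.001,"dy": 0,"dz": 0.11,"spin": 0},{"dx": -0.001,"dy": 0,"dz": 0.135,"spin": 0},{"dx": -0.001,"dy": 0,"dz": 0.1475,"spin": 0},{"dx": -0.001,"dy": 0,"dz": 0.1475,"spin": 0},{"dx": -0.001,"dy": 0,"dz": 0.1475,"spin": 0}]}}

```text
time: 13.87
position: [0.6326, -0.1006, 0.0425]
ee_rot: [1.927, 2.481, 0.0]
contact_force: [0.2, 0.0, 0.6]
gripper_width: 0.0857
gripper_force: 0.0
```

>>> {"name": "send_rows", "arguments": {"rows": [{"dx": 0,"dy": 0,"dz": 0,"spin": 0},{"dx": 0,"dy": 0,"dz": 0,"spin": 0},{"dx": 0,"dy": 0,"dz": 0,"spin": 0},{"dx": 0,"dy": 0,"dz": 0,"spin": 0},{"dx": 0,"dy": 0,"dz": 0,"spin": 0},{"dx": 0,"dy": 0,"dz": 0,"spin": 0},{"dx": 0,"dy": 0,"dz": 0,"spin": 0},{"dx": 0,"dy": 0,"dz": 0,"spin": 0},{"dx": 0,"dy": 0,"dz": 0,"spin": 0},{"dx": 0,"dy": 0,"dz": 0,"spin": 0},{"dx": 0,"dy": 0,"dz": 0,"spin": 0}], "fingers": 255, "squeeze": 60}}

```text
time: 14.78
position: [0.6328, -0.101, 0.0429]
ee_rot: [1.927, 2.479, 0.001]
contact_force: [-1.1, 0.6, 11.4]
gripper_width: 0.0348
gripper_force: 58.9
```

Run:
```python
from h import *; from workcell import ctrl,imaging
s=ctrl.observe(); print(s['time'],s['position'],s['gripper_width'])
for p in [(.472,-.281,.19,36.7),(.472,-.281,.0405,36.7)]: print(p,*move(s,*p))
```

```text
14.7833 [ 0.6328107  -0.10104108  0.04292194] 0.034777958542928575
(0.472, -0.281, 0.19, 36.7) [-0.1348 -0.2001 -0.1473] -22.4 14.290283305457017
(0.472, -0.281, 0.0405, 36.7) [-0.1347 -0.2003  0.0022] -22.4 14.290283305457017
```

>>> {"name": "send_rows", "arguments": {"rows": [{"dx": 0,"dy": 0,"dz": -0.02,"spin": 0},{"dx": 0,"dy": 0,"dz": -0.05,"spin": 0},{"dx": 0,"dy": 0,"dz": -0.085,"spin": 0},{"dx": 0,"dy": 0,"dz": -0.115,"spin": 0},{"dx": -0.014,"dy": -0.02,"dz": -0.125,"spin": -5},{"dx": -0.03,"dy": -0.045,"dz": -0.125,"spin": -10},{"dx": -0.05,"dy": -0.075,"dz": -0.125,"spin": -16},{"dx": -0.07,"dy": -0.105,"dz": -0.125,"spin": -22.4},{"dx": -0.09,"dy": -0.135,"dz": -0.125,"spin": -22.4},{"dx": -0.11,"dy": -0.165,"dz": -0.125,"spin": -22.4},{"dx": -0.125,"dy": -0.188,"dz": -0.12,"spin": -22.4},{"dx": -0.135,"dy": -0.2,"dz": -0.11,"spin": -22.4},{"dx": -0.135,"dy": -0.2,"dz": -0.085,"spin": -22.4},{"dx": -0.135,"dy": -0.2,"dz": -0.06,"spin": -22.4},{"dx": -0.135,"dy": -0.2,"dz": -0.04,"spin": -22.4},{"dx": -0.135,"dy": -0.2,"dz": -0.02,"spin": -22.4},{"dx": -0.135,"dy": -0.2,"dz": -0.008,"spin": -22.4},{"dx": -0.135,"dy": -0.2,"dz": 0,"spin": -22.4},{"dx": -0.135,"dy": -0.2,"dz": 0.001,"spin": -22.4},{"dx": -0.135,"dy": -0.2,"dz": 0.001,"spin": -22.4}]}}

```text
time: 16.45
position: [0.4719, -0.2813, 0.0411]
ee_rot: [1.409, 2.807, -0.0]
contact_force: [-0.1, 0.6, -3.9]
gripper_width: 0.0346
gripper_force: 66.7
```

Run:
```python
from h import *; from workcell import ctrl,imaging
s=ctrl.observe(); print(s['time'],s['position'],s['gripper_width'])
f=imaging.grab_frame('side'); cv2.imwrite('pics/side3.png',f['color'])
```

```text
16.45 [ 0.47193756 -0.28131568  0.04107339] 0.034550418339581807
```

View pics/side3.png

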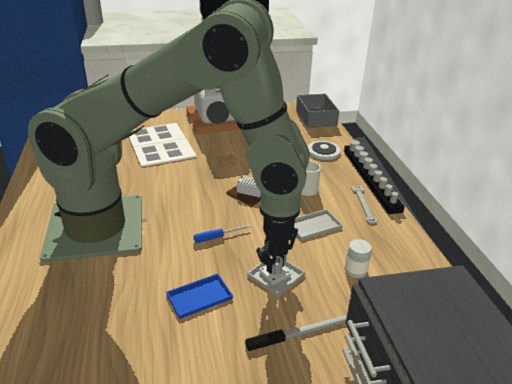

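The housing is just above the square tray floor at (277,272). I'll lower it until it touches, then release.

>>> {"name": "send_rows", "arguments": {"rows": [{"dx": 0,"dy": 0,"dz": 0.001,"spin": 0},{"dx": 0,"dy": 0,"dz": 0.0015,"spin": 0},{"dx": 0,"dy": 0,"dz": 0.0015,"spin": 0}]}}

```text
time: 16.75
position: [0.4719, -0.2813, 0.0404]
ee_rot: [1.409, 2.807, -0.0]
contact_force: [-4.6, 1.8, 15.1]
gripper_width: 0.0342
gripper_force: 68.5
```

>>> {"name": "send_rows", "arguments": {"rows": [{"dx": 0,"dy": 0,"dz": 0,"spin": 0},{"dx": 0,"dy": 0,"dz": 0,"spin": 0},{"dx": 0,"dy": 0,"dz": 0,"spin": 0},{"dx": 0,"dy": 0,"dz": 0,"spin": 0},{"dx": 0,"dy": 0,"dz": 0,"spin": 0},{"dx": 0,"dy": 0,"dz": 0,"spin": 0},{"dx": 0,"dy": 0,"dz": 0,"spin": 0},{"dx": 0,"dy": 0,"dz": 0,"spin": 0}], "fingers": 0}}

```text
time: 17.42
position: [0.4718, -0.2812, 0.0393]
ee_rot: [-1.409, -2.808, 0.0]
contact_force: [-0.2, -0.4, -0.1]
gripper_width: 0.0851
gripper_force: 0.0
```

>>> {"name": "send_rows", "arguments": {"rows": [{"dx": 0,"dy": 0,"dz": -0.03,"spin": 0},{"dx": 0,"dy": 0,"dz": -0.07,"spin": 0},{"dx": 0,"dy": 0,"dz": -0.11,"spin": 0},{"dx": 0,"dy": 0,"dz": -0.14,"spin": 0},{"dx": 0,"dy": 0,"dz": -0.15,"spin": 0},{"dx": 0,"dy": 0,"dz": -0.15,"spin": 0},{"dx": 0,"dy": 0,"dz": -0.15,"spin": 0}]}}

```text
time: 18.0
position: [0.4717, -0.2812, 0.1893]
ee_rot: [1.409, 2.807, -0.0]
contact_force: [-0.1, 0.1, -0.5]
gripper_width: 0.0854
gripper_force: 0.0
```

Run:
```python
from h import *; from workcell import ctrl,imaging
import pickle
s=ctrl.observe(); print(s['time'],s['position'],s['joints'][6])
print(*move(s,.4764,.1028,.19,59.6))
f=imaging.grab_frame('top'); pickle.dump(f,open('top1.pkl','wb'))
cv2.imwrite('pics/crop1.png',cv2.convertScaleAbs(cv2.resize(f['color'][110:250,150:400],None,fx=3.2,fy=3.2,interpolation=cv2.INTER_CUBIC),alpha=1.4))
```

```text
18.0 [ 0.47174959 -0.28120812  0.18931193] 1.0363298635884026
[ 0.3052  0.2331 -0.0008] -22.9 36.68572353167262
```

View pics/crop1.png

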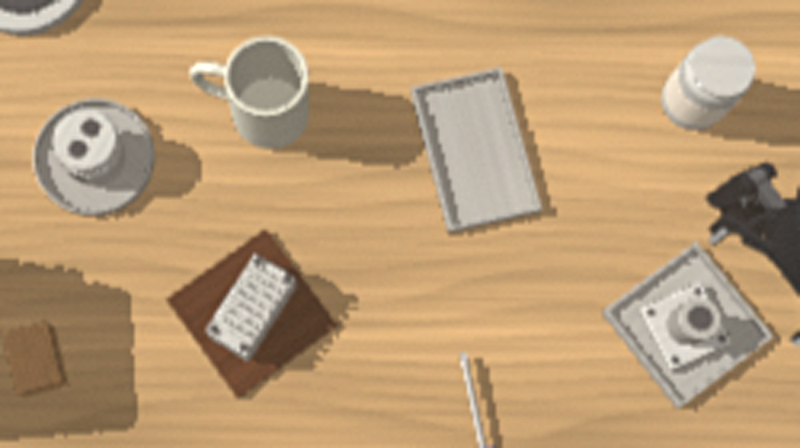

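The piston stands in the round tray (crown near (85,137)), the housing in the square tray (hub near (699,319)), and the cover on the board (near (252,305)). The mug hasn't moved.

>>> {"name": "send_rows", "arguments": {"rows": [{"dx": 0.305,"dy": 0.233,"dz": 0,"spin": -22.9},{"dx": 0.305,"dy": 0.233,"dz": 0,"spin": -22.9},{"dx": 0.305,"dy": 0.233,"dz": 0,"spin": -22.9},{"dx": 0.305,"dy": 0.233,"dz": 0,"spin": -22.9},{"dx": 0.305,"dy": 0.233,"dz": 0,"spin": -22.9},{"dx": 0.305,"dy": 0.233,"dz": 0,"spin": -22.9},{"dx": 0.305,"dy": 0.233,"dz": 0,"spin": -22.9},{"dx": 0.305,"dy": 0.233,"dz": 0,"spin": -22.9},{"dx": 0.305,"dy": 0.233,"dz": 0,"spin": -22.9},{"dx": 0.305,"dy": 0.233,"dz": 0,"spin": -22.9},{"dx": 0.305,"dy": 0.233,"dz": 0,"spin": -22.9},{"dx": 0.305,"dy": 0.233,"dz": 0,"spin": -22.9},{"dx": 0.305,"dy": 0.233,"dz": 0,"spin": -22.9},{"dx": 0.305,"dy": 0.233,"dz": 0,"spin": -22.9}]}}

```text
time: 19.22
position: [0.4764, 0.1012, 0.1889]
ee_rot: [-0.827, -3.03, 0.001]
contact_force: [0.3, 0.0, 0.6]
gripper_width: 0.0851
gripper_force: 0.0
```

Run:
```python
from h import *; from workcell import ctrl,imaging
import pickle
f=pickle.load(open('top1.pkl','rb'))
cr=lambda *a:plane(f,np.array(a[:-1])/3.2+[149.7,109.7],a[-1])*1000
c=cr((258,253),(297,268),(248,360),(206,335),.048); d=(c[0]+c[1]-c[2]-c[3])
print('cover',c.mean(0),np.degrees(np.arctan2(d[1],d[0])))
print('piston',cr((85,139),.055),'hub',cr((698,319),.051),'mug',cr((268,78),.09))
s=ctrl.observe(); print(s['time'],s['position'],s['joints'][6]); print(*move(s,.4764,.1028,.040,59.6))
```

```text
cover [476.21029316  99.9181448 ] -28.072625844735924
piston [[618.35504651 250.17555142]] hub [[ 469.47404856 -278.28870813]] mug [[663.75366991  90.07493731]]
19.2167 [0.47641556 0.10121597 0.18894305] 0.6574484671263058
[0.0008 0.0015 0.1489] -0.1 59.47710206166607
```

>>> {"name": "send_rows", "arguments": {"rows": [{"dx": 0,"dy": 0.001,"dz": 0.04,"spin": 0},{"dx": 0,"dy": 0.001,"dz": 0.08,"spin": 0},{"dx": 0,"dy": 0.001,"dz": 0.11,"spin": 0},{"dx": 0,"dy": 0.001,"dz": 0.135,"spin": 0},{"dx": 0,"dy": 0.001,"dz": 0.149,"spin": 0},{"dx": 0,"dy": 0.001,"dz": 0.149,"spin": 0},{"dx": 0,"dy": 0.001,"dz": 0.149,"spin": 0}]}}

```text
time: 19.8
position: [0.4768, 0.1026, 0.0403]
ee_rot: [-0.826, -3.03, 0.001]
contact_force: [0.3, -0.8, 0.6]
gripper_width: 0.0852
gripper_force: 0.0
```

>>> {"name": "send_rows", "arguments": {"rows": [{"dx": 0,"dy": 0,"dz": 0,"spin": 0},{"dx": 0,"dy": 0,"dz": 0,"spin": 0},{"dx": 0,"dy": 0,"dz": 0,"spin": 0},{"dx": 0,"dy": 0,"dz": 0,"spin": 0},{"dx": 0,"dy": 0,"dz": 0,"spin": 0},{"dx": 0,"dy": 0,"dz": 0,"spin": 0},{"dx": 0,"dy": 0,"dz": 0,"spin": 0},{"dx": 0,"dy": 0,"dz": 0,"spin": 0},{"dx": 0,"dy": 0,"dz": 0,"spin": 0},{"dx": 0,"dy": 0,"dz": 0,"spin": 0}], "fingers": 255, "squeeze": 50}}

```text
time: 20.63
position: [0.4773, 0.1034, 0.0412]
ee_rot: [0.824, 3.03, 0.001]
contact_force: [-0.6, -0.6, 13.4]
gripper_width: 0.0409
gripper_force: 49.6
```

Run:
```python
from h import *; from workcell import ctrl,imaging
s=ctrl.observe(); print(s['time'],s['position'],s['gripper_width'])
for p in [(.631,-.096,.19,104.3),(.631,-.096,.0385,104.3)]: print(p,*move(s,*p))
```

```text
20.6333 [0.47726817 0.10340574 0.04120201] 0.04089806585363736
(0.631, -0.096, 0.19, 104.3) [-0.2337 -0.094  -0.1486] -44.7 59.578672189603665
(0.631, -0.096, 0.0385, 104.3) [-0.2335 -0.0941  0.0029] -44.7 59.578672189603665
```

>>> {"name": "send_rows", "arguments": {"rows": [{"dx": 0,"dy": 0,"dz": -0.02,"spin": 0},{"dx": 0,"dy": 0,"dz": -0.05,"spin": 0},{"dx": 0,"dy": 0,"dz": -0.085,"spin": 0},{"dx": 0,"dy": 0,"dz": -0.115,"spin": 0},{"dx": -0.02,"dy": -0.008,"dz": -0.13,"spin": -5},{"dx": -0.05,"dy": -0.02,"dz": -0.13,"spin": -10},{"dx": -0.08,"dy": -0.032,"dz": -0.13,"spin": -16},{"dx": -0.11,"dy": -0.044,"dz": -0.13,"spin": -22},{"dx": -0.14,"dy": -0.056,"dz": -0.13,"spin": -28},{"dx": -0.17,"dy": -0.068,"dz": -0.13,"spin": -34},{"dx": -0.2,"dy": -0.08,"dz": -0.13,"spin": -39},{"dx": -0.22,"dy": -0.088,"dz": -0.13,"spin": -44.7},{"dx": -0.2335,"dy": -0.094,"dz": -0.12,"spin": -44.7},{"dx": -0.2335,"dy": -0.094,"dz": -0.1,"spin": -44.7},{"dx": -0.2335,"dy": -0.094,"dz": -0.07,"spin": -44.7},{"dx": -0.2335,"dy": -0.094,"dz": -0.05,"spin": -44.7},{"dx": -0.2335,"dy": -0.094,"dz": -0.05,"spin": -44.7},{"dx": -0.2335,"dy": -0.094,"dz": -0.05,"spin": -44.7},{"dx": -0.2335,"dy": -0.094,"dz": -0.05,"spin": -44.7}]}}

```text
time: 22.22
position: [0.6313, -0.0958, 0.0919]
ee_rot: [-0.39, 3.116, -0.001]
contact_force: [-0.1, 0.4, -3.3]
gripper_width: 0.041
gripper_force: 54.0
```

Run:
```python
from h import *; from workcell import ctrl,imaging
s=ctrl.observe(); print(s['time'],s['position'],s['gripper_width'])
print(*move(s,.631,-.096,.0375,104.3))
f=imaging.grab_frame('side'); cv2.imwrite('pics/side4.png',f['color'])
```

```text
22.2167 [ 0.63125969 -0.09584703  0.09185887] 0.041018211247011827
[ 0.0004 -0.      0.0544] -0.0 104.2861568928343
```

View pics/side4.png

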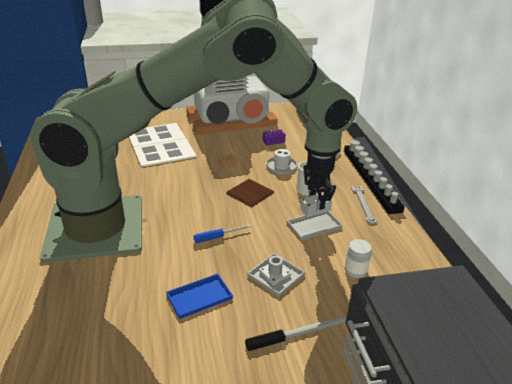

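The cover is held level above the long tray at (315,205) and lies along it. I'll lower and release it.

>>> {"name": "send_rows", "arguments": {"rows": [{"dx": 0,"dy": 0,"dz": 0.02,"spin": 0},{"dx": 0,"dy": 0,"dz": 0.038,"spin": 0},{"dx": 0,"dy": 0,"dz": 0.048,"spin": 0},{"dx": 0,"dy": 0,"dz": 0.053,"spin": 0},{"dx": 0,"dy": 0,"dz": 0.0545,"spin": 0},{"dx": 0,"dy": 0,"dz": 0.0545,"spin": 0},{"dx": 0,"dy": 0,"dz": 0.0545,"spin": 0}]}}

```text
time: 22.85
position: [0.6311, -0.0959, 0.0378]
ee_rot: [-0.39, 3.116, -0.001]
contact_force: [-6.4, 1.6, 10.5]
gripper_width: 0.0412
gripper_force: 56.7
```

>>> {"name": "send_rows", "arguments": {"rows": [{"dx": 0,"dy": 0,"dz": 0,"spin": 0},{"dx": 0,"dy": 0,"dz": 0,"spin": 0},{"dx": 0,"dy": 0,"dz": 0,"spin": 0},{"dx": 0,"dy": 0,"dz": 0,"spin": 0},{"dx": 0,"dy": 0,"dz": 0,"spin": 0},{"dx": 0,"dy": 0,"dz": 0,"spin": 0},{"dx": 0,"dy": 0,"dz": 0,"spin": 0},{"dx": 0,"dy": 0,"dz": 0,"spin": 0}], "fingers": 0}}

```text
time: 23.52
position: [0.6307, -0.0958, 0.0358]
ee_rot: [0.391, -3.117, 0.0]
contact_force: [-0.3, 0.1, 0.4]
gripper_width: 0.0855
gripper_force: 0.0
```

>>> {"name": "send_rows", "arguments": {"rows": [{"dx": 0,"dy": 0,"dz": -0.03,"spin": 0},{"dx": 0,"dy": 0,"dz": -0.07,"spin": 0},{"dx": 0,"dy": 0,"dz": -0.11,"spin": 0},{"dx": 0,"dy": 0,"dz": -0.15,"spin": 0},{"dx": 0.2,"dy": -0.1,"dz": -0.18,"spin": 0},{"dx": 0.2,"dy": -0.1,"dz": -0.18,"spin": 0},{"dx": 0.2,"dy": -0.1,"dz": -0.18,"spin": 0},{"dx": 0.2,"dy": -0.1,"dz": -0.18,"spin": 0},{"dx": 0.2,"dy": -0.1,"dz": -0.18,"spin": 0},{"dx": 0.2,"dy": -0.1,"dz": -0.18,"spin": 0},{"dx": 0.2,"dy": -0.1,"dz": -0.18,"spin": 0},{"dx": 0.2,"dy": -0.1,"dz": -0.18,"spin": 0},{"dx": 0.2,"dy": -0.1,"dz": -0.18,"spin": 0},{"dx": 0.2,"dy": -0.1,"dz": -0.18,"spin": 0}]}}

```text
time: 24.68
position: [0.4622, -0.2412, 0.2157]
ee_rot: [-0.393, 3.117, 0.001]
contact_force: [0.3, 0.6, -0.9]
gripper_width: 0.0851
gripper_force: 0.0
```

Run:
```python
from h import *; from workcell import ctrl,imaging
s=ctrl.observe(); print(s['time'],s['position'],s['gripper_width'])
f=imaging.grab_frame('top')
cv2.imwrite('pics/crop2.png',cv2.convertScaleAbs(cv2.resize(f['color'][110:250,150:400],None,fx=3.2,fy=3.2,interpolation=cv2.INTER_CUBIC),alpha=1.4))
```

```text
24.6833 [ 0.46224666 -0.24122111  0.21566707] 0.08511149750920147
```

View pics/crop2.png

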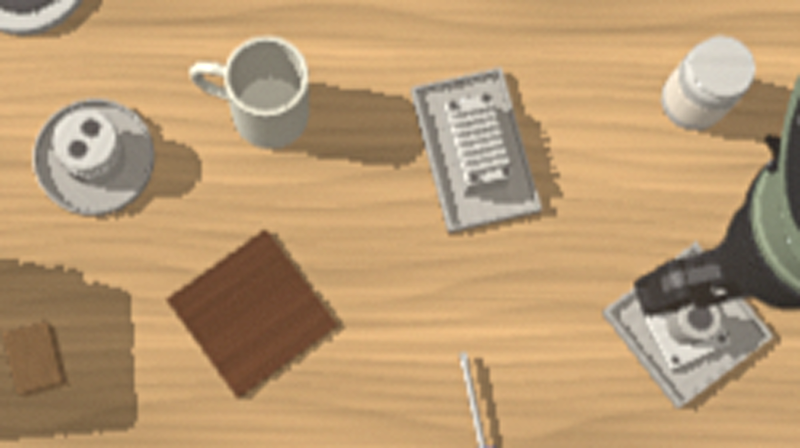

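The cover lies along the long tray (centre near (478,142)), the other parts stand as placed, the mug is unmoved and the gripper is clear.

```bash
python3 -c "
from workcell import job; print(job.sign_off())"
```

```text
the job is handed in; nothing more can be done
None
```

I handed the job in at about 25 s: by the last top-camera picture, the piston is in the round tray, the housing in the square tray and the cover lying along the long tray. The cover was parked on the wooden board on the way, the mug is where it was, and sign-off returned no verdict.

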